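Load a label roll on the unwinder

TASK

Load the white label roll on the bench unwinder: swing the blue brake arm out of the way until it snaps to its parked stop, put the roll on the spindle and press it all the way down past the spring catches so that it lies flat on the turntable, then swing the brake arm back so that its roller rests against the roll. Leave the black tape and the parts cups where they are.

Things in the scene. Friction and masses are not known exactly. Their poses are not given: they have to be found in the camera images.
- unwinder: Label unwinder, fixed to the bench: grey base plate, 11 mm high, x = -58 to 112 mm, y = -62 to 66 mm, carrying a round turntable (96 mm across, top face 16 mm above the bench) with an upright steel spindle, and the blue brake arm. Origin: on the spindle axis, at bench height. +x points from the spindle to the brake arm's pivot, 92 mm away; +y is the side to which the arm swings out; z up.
- spindle_foot (a point): Centre of the turntable's top face, at the foot of the spindle; z is the spindle's axis. The turntable turns freely about it. The spindle is 22.6 mm across, rises 50 mm above this point and tapers to a 10 mm nose over its top 12 mm.
- spindle_catches (a point): Point on the spindle axis at the height of its three brass spring catches, 28.6 mm above the turntable. They stick out to 14.6 mm from the axis, with ramps above them: a roll only dropped on rests there, its underside about 31 mm above the turntable. Pushing it down past them takes about 6 to 12 N, then less friction; when it is fully home they spring out over the top of its core.
- brake_arm (a joint): Angle of the blue brake arm about its upright pivot, rad: 0 = inner stop, roller beside the spindle, in the way of a roll (so it starts); grows as it swings out to the unwinder's +y; 1.1 = parked at the outer stop. An over-centre spring pulls it to 0 below 0.6 and to 1.1 above 0.6; pushing it over takes about 4 N at the post. With a roll home its roller meets the roll at about 0.18 to 0.25.
- brake_pivot (a point): Point on the brake arm's upright pivot axis, 20 mm above the bench. Seen from it, the arm at joint value q points along (-cos(q + 0.185), sin(q + 0.185)) in the unwinder's x and y. The arm is a flat blue bar 12 mm wide, its top 23 mm above the bench, with a black rubber roller (16 mm across, top 40 mm above the bench) 72 mm from the pivot.
- brake_post (a point): Upright black round post on the brake arm for pushing it, 12 mm across, 45 mm from the pivot, free from 30 to 62 mm above the bench; this point lies on its axis 47 mm above the bench and moves with the arm.
- roll_center (a point): Centre of the roll of blank white labels with an orange core, which lies flat on the bench: 62 mm outside, 26 mm high, 26 mm hole right through, about 90 g. This point is on its axis, half-way up (13 mm above its underside). z is its axis.
- tape_mid (a point): Centre of the roll of black tape (55 mm across, 19 mm high, lying flat, 9.5 mm above its underside). To be left alone.
- grey_cup_mid (a point): Centre of the light grey parts cup (73 mm across, 34 mm high; point 17 mm above its underside). To be left alone.
- blue_cup_mid (a point): Centre of the blue parts cup (73 mm across, 34 mm high; point 17 mm above its underside). To be left alone.
Not all that is in view belongs to the job. What is shaped like the part that bears roll_center but turquoise is not meant.

How it is judged (in metres and radians):
On the way, in this order (a step that is already met when the one before it is completed fails the run):
1. the brake arm is swung out to its parked stop (value of joint brake_arm above 0.95 rad), for 0.2 s.
2. the label roll is on the spindle, pressed home flat on the turntable, under the catches (horizontal distance between roll_center and spindle_foot below 0.004 m and z of roll_center in the frame of spindle_foot below 0.0155 m and angle between the z axis of roll_center and the z axis of spindle_foot, either way round below 0.07 rad), for 0.2 s.
At the end, for the whole second after the job is handed in: The label roll lies on the turntable round the spindle (centre within 4 mm of the spindle axis, within 2.5 mm of fully down, within 4 degrees of flat), and the brake arm is swung in with its roller against the roll (arm angle 0.12 to 0.32 rad) (all of step 2 and value of joint brake_arm between 0.12 and 0.32 rad); the robot touches nothing.
It fails at once if the black tape, the grey cup or the blue cup is shoved out of its place (more than 30 mm) (distance of any of tape_mid, grey_cup_mid, blue_cup_mid from where it was at the start of the episode above 0.03 m).
It also fails if it takes over 70 s, if anything falls off the work surface, if the arm or the gripper's body presses on something with over 40 N, if the wrist force passes 120 N, or if a joint passes its speed limit or range.

ROBOT

A 7-joint arm with a two-finger parallel gripper is mounted at the origin on a cart in front of the work surface, level with it; the furniture and walls round the work are solid. World frame = base frame: x ahead of the robot, y to its left, z up, the work surface at z = 0. Lengths are in m, angles in degrees, forces in N, time in s.
With the tool pointing down it reaches from about 0.35 to 0.775 m from the base axis. Payload 3.1 kg.
Tool frame: the origin (TCP) lies on the centre line of the jaws, within the pads' length; the fingertips stand 17 mm ahead of it and the grasp point (between the pads) lies 2 mm behind it (robot.tip_reach is the distance from the TCP to the fingertips, in m); z points along the fingers, y is the direction in which the jaws open and shut (so a half turn about z gives the same grasp; the last joint's range is limited). The gripper opens to 85 mm and grips with 20 to 120 N. Pads are 22 mm wide; open, the fingers measure 114 mm over their backs; the gripper's body (76 mm by 85 mm) begins 54 mm behind the grasp point. The pads swing forward as they close: fully open they stand 13 mm farther back than shut.
Start: joints at [-77.905, 17.813, 0.802, 86.603, -0.252, 75.585, -1.558], TCP at [0.138, 0.533, 0.248] pointing down, gripper open.
Joint ranges: [-154.91, 154.91], [-16.99, 109.72], [-72.82, 74.43], [7.12, 147.25], [-82.49, 262.49], [11.32, 116.49], [-174.64, 174.64]. Speed limits (degrees/s): [159.86, 159.86, 180, 180, 180, 180, 180].

INTERFACE

Orientations are given as [roll, pitch, yaw] about the fixed x, y, z axes, in that order (R = Rz(yaw) Ry(pitch) Rx(roll)).
In Python, from station import robot, fingers, vision, workorder, recognise gives the robot as it stands. Calls block until the motion is done:
- robot.move_to(position, orientation): joint-space move of the TCP to a pose.
- robot.line_to(position, orientation=None, velocity=0.15, f_stop=None): straight line of the TCP; orientation=None keeps the orientation; velocity is the mean speed in m/s. With f_stop (N) it stops when the force on the tool has changed by that much, and returns True; else False.
- robot.move_j(angles): joint-space move.
- fingers.gripper_to(opening, force=None): opening from 0.0 (shut) to 1.0 (fully open); force is the grip in N (None keeps the last); returns when the fingers have stopped.
- robot.pause(seconds).
- robot.inverse_kinematics(position, orientation): joint angles nearest the present ones, or None.
- vision.grab_frame(name): name is "side" or "top"; returns the picture (420x560x3 uint8, red, green, blue); there is no depth.
- vision.calibration(name): a dict with "mtx" (3x3 intrinsics, pixels), "extrinsics" (4x4, takes a point from world to camera coordinates). Camera axes: x right, y up, looking along -z (the intrinsics and any distortion apply to the point x, -y, -z); pixel columns grow to the right and rows downward; lengths in m; the calibration is good to about 2 mm. A picture is of the moment at which its call begins. calibration takes no time and is no camera call.
A pose or a line that the arm cannot do raises robot.PlanningError and nothing moves.
- workorder.close_job(): hands the job in, once; it reports no verdict.
Trained networks look in the newest picture that a camera, given by its name, has taken for a name from the list of things; names that differ only in an ending like _2 or _b are one class to them, and where a whole thing is asked for, a point or a joint stands for the part that bears it (a point fixed in the world has none). Each returns a list of dicts, best first, with "p" (0 to 1); they miss things now and then, are a little off and sometimes report something else, mostly with a low value. They report only what shows in the picture. A call takes as long as a camera call. They do not tell look-alikes from the thing itself.
- recognise(label, camera): "rect" ([centre column, centre row, width, height] in pixels, round what is visible of it).
Readings, each from a call of its own:
- robot.current_time_s(): time.
- robot.current_joint_positions(): joint angles.
- robot.current_dq(): joint speeds.
- robot.current_joint_torque(): joint torques, N m.
- robot.current_tool_pos(): TCP position.
- robot.current_eef_rot(): TCP orientation.
- robot.current_contact_force(): force on the tool from outside, world axes, zero at the start.
- robot.current_torque(): the same for the moment, N m.
- robot.current_finger_gap(): opening from 0.0 (shut) to 1.0 (fully open).
Only numpy, scipy, OpenCV 4.12 (cv2) and the standard library are available. Lean on these libraries where they do the work, as an engineer would, in place of code of your own. Each camera call takes 0.05 s, during which the arm holds its last target. There are 200 camera calls.

## Working session

There is one attempt and no reset: what is moved stays moved. The work goes in short steps, each a Python script; the robot and the scene stay as the last script left them, time stands still between calls to the robot, and variables do not carry over. Pictures are saved under pics/ and viewed, about 8 in all and at most 12, crops included, and the job is handed in when it is done.

```bash
ls; mkdir -p pics
cat > h.py <<'E'
from station import robot, fingers, vision, workorder, recognise
import numpy as np, cv2
def cal(n):
    c=vision.calibration(n); return np.array(c["mtx"]),np.array(c["extrinsics"]),np.array(c.get("dist",np.zeros(5)),float)
def unproj(n,u,v,z):
    K,E,d=cal(n)
    x,y=cv2.undistortPoints(np.array([[[u,v]]],float),K,d)[0,0]
    R=E[:3,:3];o=-R.T@E[:3,3];r=R.T@np.array([x,-y,-1.])
    return o+r*(z-o[2])/r[2]
def proj(n,p):
    K,E,d=cal(n)
    q=E[:3,:3]@np.array(p,float)+E[:3,3];q=np.array([q[0],-q[1],-q[2]])
    return cv2.projectPoints(q[None],np.zeros(3),np.zeros(3),K,d)[0][0,0]
def snap(n,f=None,crop=None,s=1):
    im=cv2.cvtColor(vision.grab_frame(n),cv2.COLOR_RGB2BGR)
    if f:
        o=im if crop is None else im[crop[1]:crop[3],crop[0]:crop[2]]
        cv2.imwrite("pics/"+f,cv2.resize(o,None,fx=s,fy=s,interpolation=cv2.INTER_CUBIC))
    return im
E
python3 - <<'E'
from h import *
for n in("top","side"):
    print(n,vision.calibration(n))
    snap(n,n+"0.png",s=1.4)
    for l in["unwinder","roll_center","tape_mid","grey_cup_mid","blue_cup_mid","brake_arm","brake_post","spindle_foot"]:
        try:print(l,[(np.round(d["rect"],1).tolist(),round(d["p"],2)) for d in recognise(l,n)])
        except Exception as e:print(l,e)
print(robot.current_time_s())
E
```

```text
pics
top {'mtx': array([[488.29769865,   0.        , 282.80300323],
       [  0.        , 488.29769865, 210.24145669],
       [  0.        ,   0.        ,   1.        ]]), 'extrinsics': array([[ 0.0269023 , -0.99963682, -0.00158204, -0.32227904],
       [ 0.98531419,  0.02624983,  0.16872133, -0.55976346],
       [-0.16861853, -0.0060978 ,  0.98566252, -1.16135403],
       [ 0.        ,  0.        ,  0.        ,  1.        ]])}
unwinder [([176.3, 220.1, 78.8, 80.3], 0.93), ([182.9, 228.7, 42.6, 37.5], 0.71)]
roll_center [([306.9, 254.0, 24.6, 26.3], 0.78), ([425.1, 266.5, 27.6, 25.2], 0.62)]
tape_mid [([272.0, 206.9, 26.2, 26.5], 0.58), ([166.3, 212.0, 19.0, 31.2], 0.35)]
grey_cup_mid [([247.3, 256.0, 29.4, 31.0], 0.84)]
blue_cup_mid [([282.5, 162.2, 29.3, 29.5], 0.84)]
brake_arm [([163.7, 210.8, 18.2, 29.3], 0.73)]
brake_post [([163.3, 211.7, 23.3, 31.2], 0.73)]
spindle_foot [([183.3, 225.1, 39.2, 34.9], 0.9)]
side {'mtx': array([[477.10557582,   0.        , 272.64365982],
       [  0.        , 477.10557582, 205.95489635],
       [  0.        ,   0.        ,   1.        ]]), 'extrinsics': array([[ 0.97328481, -0.22895754,  0.01717888, -0.60738211],
       [ 0.09586199,  0.47320951,  0.8757187 ,  0.02421862],
       [-0.20863161, -0.85067691,  0.48251596, -1.3698766 ],
       [ 0.        ,  0.        ,  0.        ,  1.        ]])}
unwinder [([248.8, 183.3, 62.6, 35.2], 0.62), ([283.1, 224.1, 23.8, 16.2], 0.5)]
roll_center [([260.1, 334.8, 33.5, 30.5], 0.66), ([228.4, 213.7, 25.9, 23.4], 0.58)]
tape_mid [([283.0, 224.0, 22.3, 17.8], 0.72)]
grey_cup_mid [([231.2, 212.9, 25.2, 17.9], 0.57)]
blue_cup_mid [([329.0, 220.6, 25.7, 23.4], 0.57)]
brake_arm [([256.6, 169.6, 14.8, 15.0], 0.51)]
brake_post [([256.2, 170.9, 15.2, 13.4], 0.4)]
spindle_foot [([248.1, 180.9, 31.0, 25.1], 0.67), ([248.3, 183.1, 65.1, 38.1], 0.43)]
0.9
```

View pics/top0.png

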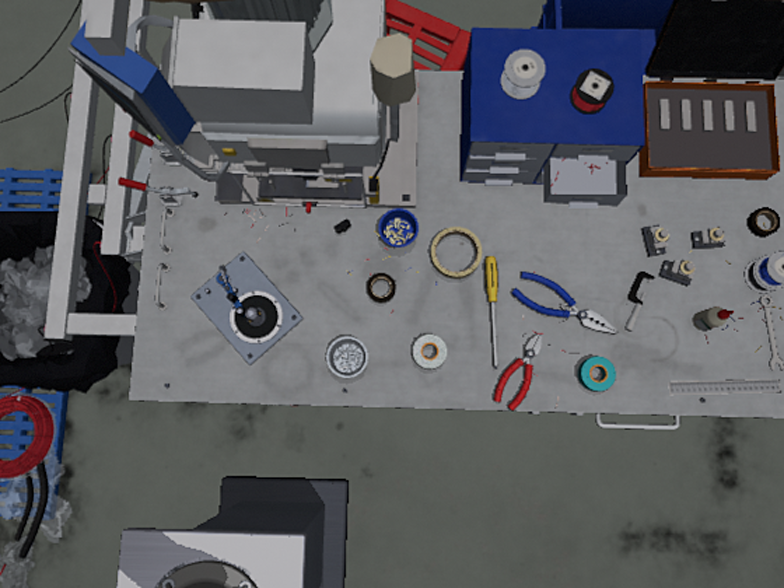

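View pics/side0.png

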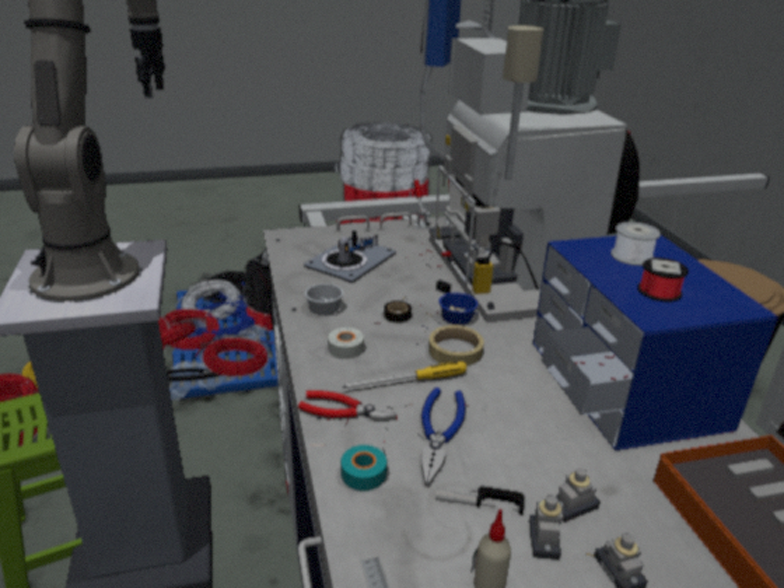

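The white roll with the orange core is at top (306,251), and the similar one is turquoise at (427,267). The unwinder is at top (176,220), the tape at (272,206), the grey cup at (247,255) and the blue cup at (283,163). I'll confirm the roll with one enlarged composite.

Run:
```python
from h import *
t=snap("top");s=snap("side")
up=lambda im,x0,y0,x1,y1,k:cv2.resize(im[y0:y1,x0:x1],None,fx=k,fy=k,interpolation=cv2.INTER_CUBIC)
C=np.zeros((600,800,3),np.uint8)
a=up(t,132,176,220,264,5);C[:440,:440]=a
b=up(t,286,230,326,274,8);C[:352,450:770]=b
d=up(s,212,155,292,207,4);C[360:568,450:770]=d
cv2.imwrite("pics/comp.png",C)
g=cv2.cvtColor(t,cv2.COLOR_BGR2HSV)
for p in[(306,243),(300,250),(180,255),(150,215),(200,225),(240,290)]:print(p,g[p[1],p[0]])
```

```text
(306, 243) [ 90   9 176]
(300, 250) [ 15  64 176]
(180, 255) [110  39 131]
(150, 215) [110  39 130]
(200, 225) [140   4 194]
(240, 290) [47 21 85]
```

View pics/comp.png

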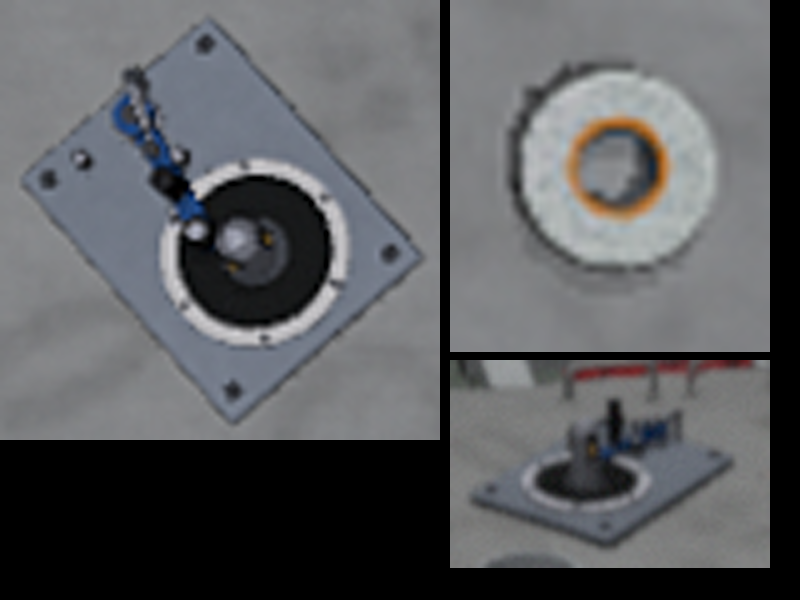

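The enlarged crop confirms the white roll with the orange core, centred at top ≈ (307,251). The crop also gives clean plate corners and the turntable ring. Now for the positions.

Run:
```python
from h import *
from scipy.optimize import least_squares
px=lambda x,y:(132+(x+.5)/5-.5,176+(y+.5)/5-.5)
cs=[px(*c) for c in[(209,17),(22,181),(234,424),(425,259)]]
W=[unproj("top",*c,.011)[:2] for c in cs]
for i in range(4):print(np.round(W[i],4),round(np.linalg.norm(W[i]-W[i-1]),4))
tt=unproj("top",*px(254.5,252.5),.016);print("ring top",tt)
us=212+(137)/4-.5;vs=155+121/4-.5;print("ring side",unproj("side",us,vs,.016))
# plate: +x end is left corner edge (top,left): +x side; +y side?
mx=lambda i,j:(W[i]+W[j])/2
ex=mx(0,1)-mx(2,3);ex/=np.linalg.norm(ex);ey=np.array([-ex[1],ex[0]])
for c in W:print("rel ring",(c-tt[:2])@ex*1e3,(c-tt[:2])@ey*1e3)
# fit frame
L=np.array([[112,-62],[112,66],[-58,66],[-58,-62]])/1e3
def res(p):
    c,s=np.cos(p[2]),np.sin(p[2]);R=np.array([[c,-s],[s,c]])
    return ((L@R.T+p[:2])-np.array(W)).ravel()
f=least_squares(res,[*tt[:2],np.arctan2(ex[1],ex[0])]);print("fit",f.x,np.degrees(f.x[2]),np.round(f.fun*1e3,1))
r=unproj("top",286+169.5/8-.5,230+168.5/8-.5,.026);print("roll",r,proj("side",r))
U=f.x
c,s=np.cos(U[2]),np.sin(U[2])
o=tt[:2]
for nm,p in[("spindle top",(0,0,66)),("post q0",(47.8,8.3,62))]:
    w=np.r_[o+np.array([[c,-s],[s,c]])@(np.array(p[:2])/1e3),p[2]/1e3];print(nm,w,proj("top",w),proj("side",w))
t=snap("side");m=cv2.inRange(cv2.cvtColor(t,cv2.COLOR_BGR2HSV)[225:265,225:270],(0,0,150),(179,60,255))
ys,xs=np.nonzero(m);print("side white px",xs.min()+225,xs.max()+225,ys.min()+225,ys.max()+225)
print(robot.tip_reach,robot.current_finger_gap(),robot.current_eef_rot())
```

```text
[ 0.6486 -0.0226] 0.1701
[0.5604 0.0672] 0.1259
[ 0.4399 -0.0487] 0.1672
[ 0.5258 -0.1403] 0.1256
ring top [ 0.52615076 -0.05469556  0.016     ]
ring side [ 0.52847943 -0.05385827  0.016     ]
rel ring 110.57081306589679 -61.67377068183039
rel ring 109.14298895297968 64.23509188429493
rel ring -58.080608671037524 64.07905840765481
rel ring -59.547744549875716 -61.51773720519026
fit [ 0.52558116 -0.05623749  0.7649589 ] 43.82891628447737 [ 0.7 -0.8  0.3  1.7 -1.8 -0.1  0.9 -0.8]
roll [ 0.47182853 -0.36909511  0.026     ] [246.23302919 240.40377357]
spindle top [ 0.52615076 -0.05469556  0.066     ] [178.29477365 223.28258292] [244.85001821 169.66946439]
post q0 [ 0.55488639 -0.015606    0.062     ] [163.4197358  211.45838645] [251.91114696 164.83453645]
side white px 235 258 234 246
0.017 0.9974434569319878 [1.79999207e+02 2.23380156e-03 1.65522585e+02]
```

```bash
cat >> h.py <<'E'
O=np.array([.527,-.0547]); PSI=.765
RU=np.array([[np.cos(PSI),-np.sin(PSI)],[np.sin(PSI),np.cos(PSI)]])
def uw(p): return O+RU@(np.asarray(p,float)/1e3)
def armpose(q,d,z=.053):
    """TCP pose d mm ahead (+, outward) of the post, tool x along the post's travel"""
    a=q+.185
    t=np.array([np.sin(a),np.cos(a)])
    p=uw(np.array([92,0])+45*np.array([-np.cos(a),np.sin(a)])+d*t)
    return [*p,z],[180,0,float(np.degrees(PSI+np.arctan2(t[1],t[0])))]
F=lambda:np.round(robot.current_contact_force(),1)
E
python3 - <<'E'
from h import *
fingers.gripper_to(0.0)
p,o=armpose(0,-28,.16); robot.move_to(p,o)
print(robot.current_joint_positions())
p,o=armpose(0,-28); print(robot.line_to(p,o,velocity=.12,f_stop=10),F())
print(robot.line_to(*armpose(0,-17),velocity=.06,f_stop=15),F())
for q in np.arange(.15,1.06,.15):
    h=robot.line_to(*armpose(q,-17),velocity=.08,f_stop=25);print(round(q,2),h,F())
    if h:break
snap("top","t1.png",(132,176,220,264),5)
print(robot.current_time_s(),robot.current_tool_pos())
E
```

```text
[-31.72914865  30.39687178  49.20641903  92.01256719 -24.30435988
  68.88840245  55.89261722]
False [0.7 0.7 0.1]
False [ 1.1 -1.   1.7]
0.15 False [ 2.  -3.   2.6]
0.3 False [ 1.  -1.5  1.7]
0.45 False [ 0.4 -0.8 -0.1]
0.6 False [ 0.6 -0.4  0.1]
0.75 False [-0.4 -0.   0.1]
0.9 False [ 0.4 -0.3 -0.5]
1.05 False [-1.2  0.4 -0.6]
7.9 [0.54552967 0.01367847 0.05305233]
```

View pics/t1.png

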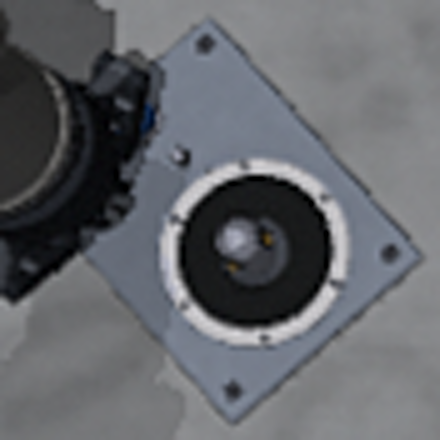

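Past the middle the force fell to zero, so the arm snapped over. I'll check that once the gripper is clear. Next I pick up the roll.

```bash
sed -i 's/^O=.*; PSI/O=np.array([.5267,-.0553]); PSI/' h.py
python3 - <<'E'
from h import *
robot.line_to(armpose(1.0,-25)[0],velocity=.15)
robot.line_to(armpose(1.0,-25,.15)[0],velocity=.25)
fingers.gripper_to(1.0)
o=[180,0,120];r=[.4718,-.3691]
robot.move_to([*r,.10],o)
snap("top","t2.png",(132,176,220,264),5)
print(robot.line_to([*r,.018],velocity=.12,f_stop=8),F())
fingers.gripper_to(0.3,force=40);print("gap",robot.current_finger_gap(),F())
robot.line_to([*r,.125],velocity=.15);print("gap",robot.current_finger_gap(),F(),robot.current_time_s())
a=snap("side")[150:270,190:290];b=cv2.imread("pics/t2.png")
C=np.zeros((480,840,3),np.uint8);C[:440,:440]=b;C[:480,440:]=cv2.resize(a,(400,480),interpolation=cv2.INTER_CUBIC)
cv2.imwrite("pics/c2.png",cv2.resize(C,(798,456)))
E
```

```text
False [-0.3  0.2  0.3]
gap 0.7150989866453203 [-0.5  1.7  6.2]
gap 0.72023480242921 [-0.   0.7 -1.3] 13.0
```

View pics/c2.png

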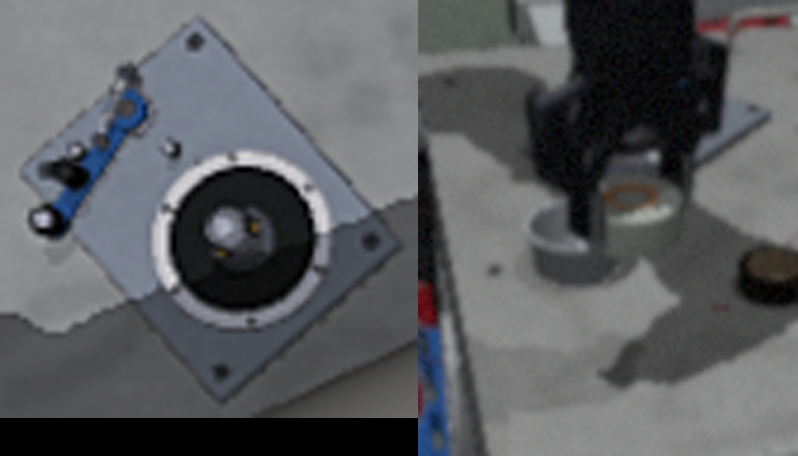

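The brake arm is parked, pointing to the lower left in the top crop, and the roll is held level. Now I lower it onto the spindle.

Run:
```python
from h import *
robot.move_to([*O,.125],[180,0,120])
print(F());h=robot.line_to([*O,.055],velocity=.05,f_stop=4);print(h,robot.current_tool_pos(),F(),robot.current_time_s())
a=snap("side")[130:210,205:300];b=snap("top")[176:264,132:220]
C=np.zeros((440,800,3),np.uint8);C[:,:380]=cv2.resize(b,(380,440));C[:,390:790]=cv2.resize(a,(400,440),interpolation=cv2.INTER_CUBIC)
cv2.imwrite("pics/c3.png",C)
```

```text
[-0.3 -1.3 -1.4]
True [ 0.5270989  -0.05482206  0.06531478] [ 2.1 -1.  -2. ] 15.3333
```

View pics/c3.png

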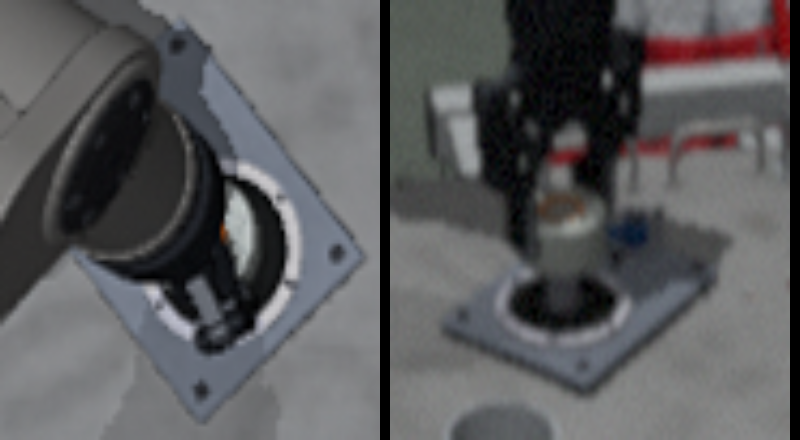

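The roll rests on the catches: TCP z is 0.0653, against 0.065 expected. I'll release it and press it home with the half-closed fingers straddling the spindle, so it can centre itself.

Run:
```python
from h import *
fingers.gripper_to(1.0)
P=O+[.0008,0]
robot.line_to([*P,.112],velocity=.15)
fingers.gripper_to(0.43);print("gap",robot.current_finger_gap(),F())
print(robot.line_to([*P,.06],velocity=.04,f_stop=25),robot.current_tool_pos(),F())
print(robot.line_to([*P,.040],velocity=.03,f_stop=25),robot.current_tool_pos(),F(),robot.current_time_s())
a=snap("side")[130:210,205:300]
robot.line_to([*P,.13],velocity=.2)
robot.move_to([*uw([98,110]),.15],armpose(1.1,30)[1])
b=snap("side")[130:210,205:300]
t=snap("top")[176:264,132:220]
r=lambda im:cv2.resize(im,(400,300),interpolation=cv2.INTER_CUBIC)
C=np.zeros((600,800,3),np.uint8);C[:300,:400]=r(a);C[300:,:400]=r(b);C[:400,400:]=cv2.resize(t,(400,400),interpolation=cv2.INTER_CUBIC)
cv2.imwrite("pics/c4.png",C);print(robot.current_time_s())
```

```text
gap 0.4299292294356556 [ 0.5 -0.4  0.4]
False [ 0.52705741 -0.05530682  0.05951702] [-0.4 -0.4 -0.5]
True [ 0.52767002 -0.0554211   0.05801223] [-1.4 -0.5  4.6] 18.55
20.3167
```

View pics/c4.png

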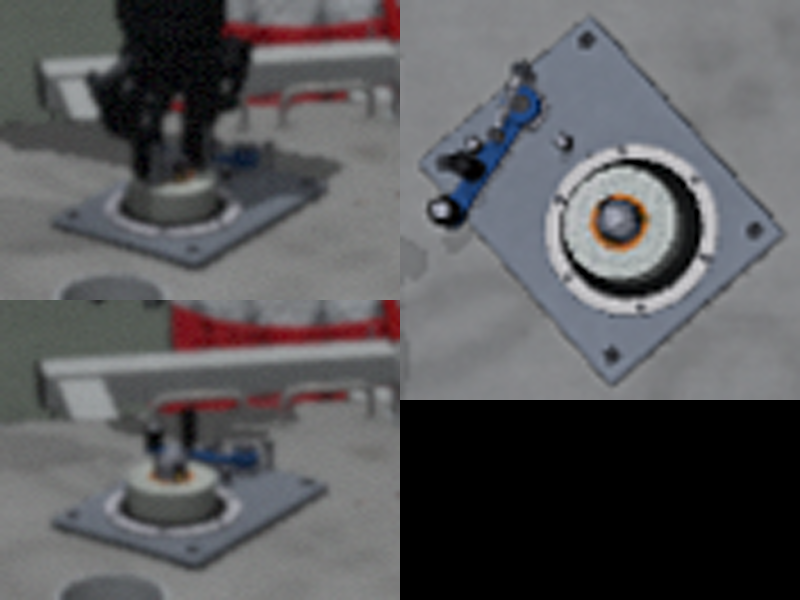

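The fingers drove the roll about 31 mm down to a hard stop at TCP z 0.058, and both views show it low on the spindle. I'll press once more, turned 90°, to rule out tilt, then swing the brake back.

Run:
```python
from h import *
P=O+[.0008,0]
robot.move_to([*P,.12],[180,0,30])
robot.line_to([*P,.072],velocity=.15)
print(robot.line_to([*P,.045],velocity=.03,f_stop=25),robot.current_tool_pos(),F())
robot.line_to([*P,.13],velocity=.2)
fingers.gripper_to(0.0)
robot.move_to(*armpose(1.1,30,.15))
print(robot.line_to(*armpose(1.1,30),velocity=.12,f_stop=8),F())
print(robot.line_to(*armpose(1.1,18),velocity=.06,f_stop=15),F())
for q in(.95,.8,.65,.5,.4,.3):
    h=robot.line_to(*armpose(q,17),velocity=.08,f_stop=20);print(q,h,F())
    if h:break
robot.line_to(armpose(.3,30)[0],velocity=.1)
robot.line_to(armpose(.3,30,.16)[0],velocity=.2)
robot.move_to([.40,.15,.25],[180,0,120])
b=snap("side")[130:210,205:300]
t=snap("top")[176:264,132:220]
C=np.zeros((400,800,3),np.uint8);C[:300,:400]=cv2.resize(b,(400,300),interpolation=cv2.INTER_CUBIC);C[:,400:]=cv2.resize(t,(400,400),interpolation=cv2.INTER_CUBIC)
cv2.imwrite("pics/c5.png",C);print(robot.current_time_s())
```

```text
True [ 0.52781339 -0.05548741  0.05803022] [-0.9 -0.9  7.1]
False [ 0.5 -0.   0.2]
False [1.1 0.1 0.3]
0.95 False [1.  2.5 0.6]
0.8 False [0.7 0.9 1.4]
0.65 False [-0.6 -0.7  0.1]
0.5 False [-0.2  0.  -0.3]
0.4 False [ 0.2  1.  -0.3]
0.3 False [0.3 0.7 0.1]
28.45
```

View pics/c5.png

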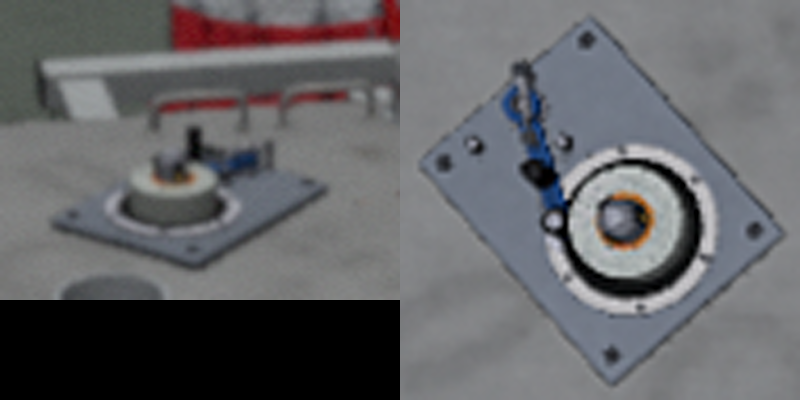

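Both presses stopped at the same height (0.0580). The roller, at top crop (553,222), touches the roll, and the gripper is clear. Handing the job in.

```bash
python3 -c "
from h import *
robot.pause(.3);workorder.close_job();print(robot.current_time_s())"
```

```text
the job is handed in; nothing more can be done
the job is handed in; nothing more can be done
```

The label roll is loaded on the unwinder and the job is handed in at about 29 s of robot time; no verdict was reported.

- **Brake arm out:** I pushed it over by its post. The force dropped to zero past the middle, and the next picture showed it parked.
- **Roll on the spindle:** I picked the white roll with the orange core, not the turquoise one. It came to rest on the catches at the expected height. I released it and pressed it down about 31 mm with the fingers either side of the spindle.
- **Roll home and flat:** A second press turned 90° stopped at the same height (TCP z 0.0580 m both times).
- **Brake arm back:** I swung it in over centre. The last picture shows its roller against the roll, with the gripper well away. I did not measure the arm's exact angle.
- **Other items:** I never went near the tape or cups, and no contact force showed on the way past. I took no final picture of them.
- **Disagreement:** The two cameras put the spindle about 2.5 mm apart, so I used a point between them. The roll's freedom to centre itself took up the rest.

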